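# Find the binding reel spindle by feel and cap it

## Robot

A 6-joint arm with a two-finger parallel gripper is mounted at the origin on the work surface. World frame = base frame: x ahead of the robot, y to its left, z up, the work surface at z = 0. Lengths are in m, angles in rad, forces in N, time in s.
With the tool pointing down it reaches from about 0.35 to 0.85 m from the base axis. Payload 8.1 kg.
Tool frame: the origin (TCP) lies at the centre of the arm's flange, where the gripper is bolted on; the fingertips stand 186 mm ahead of it and the grasp point (between the pads) lies 167 mm ahead of it; z points along the fingers, y is the line along which they close (so a half turn about z gives the same grasp; the last joint's range is limited). The gripper opens to 93 mm and grips with 3 to 60 N. Pads are 15 mm wide; open, the fingers measure 128 mm over their backs; the gripper's body (75 mm by 188 mm) begins 65 mm behind the grasp point.
Start: joints at [-1.424, 0.13, 1.488, -0, 1.523, -0.085], TCP at [0.138, -0.584, 0.405] pointing down, gripper open.
Joint ranges: [-2.96, 2.96], [-0.89, 2.26], [0.02, 2.5], [-1.34, 4.48], [0, 2.73], [-2.66, 2.66]. Speed limits (rad/s): [2.39, 2.39, 2.79, 3.14, 3.14, 3.14].

## Interface

Orientations are given as a rotation vector (axis times angle).
In Python, from plant import read_state, read_camera, camera_params, robot gives the robot as it stands.
- The arm moves only by the tool carry_out, never from a script. Its argument "targets" is a list of rows, each an object of numbers: "hand": the opening in per cent of the stroke, from 0 (shut) to 100 (fully open); "x", "y", "z": the shift along the tool's x, y, z in m; "ax", "ay", "az": the turn, a rotation vector about the tool's x, y, z in rad. In form: [{"hand": .., "x": .., "y": .., "z": .., "ax": .., "ay": .., "az": ..}, ...]. A call has 1 to 8 rows; each row is the pose to reach, as a shift and turn from the pose commanded when the call began, along the tool's axes at that moment; what a row does not reach only later rows make up. A row lasts 1/8 s, in which the tool goes at most 62.5 mm and 10.7 degrees, less where a joint would pass 70% of its speed; a pose out of reach is approached as far as the arm can. A call with a gripper value outside its range is refused whole. The fingers move at their own pace and stop on an object; "newtons" is the grip in N (left out, the last holds). Time passes only in rows, so rows that repeat a pose let the fingers close. It gives the time, the measured TCP pose, the force, the opening and the grip force at its end, in the units of the state.
- read_state(): the state, without advancing time (a new reading comes with each control period).
- read_camera(name): name is "side" or "top"; returns (picture, depth): 420x560x3 uint8, blue, green, red; 420x560 float32, m along the optical axis (not along the pixel's ray), 0 where there is no reading.
- camera_params(name): a dict with "fx", "fy", "cx", "cy" (pixels), "k1" (the pictures are not rectified: a ray, as slopes to the right and down, at radius r is drawn at 1 + k1 r^2 times it, then the intrinsics apply), "position" and "rotation" of the camera in the world. Camera axes: x right, y up, looking along -z (the intrinsics and any distortion apply to the point x, -y, -z); pixel columns grow to the right and rows downward; lengths in m; the calibration is good to about 2 mm. A picture is of the moment at which its call begins. camera_params takes no time and is no camera call.
- robot.close_job(): hands the job in; it is judged then, once.
The state is a dict: "t": time; "q": joint angles; "dq": joint speeds; "joint_torque": joint torques, N m; "tool_pos": TCP position; "orientation": TCP orientation; "force": force on the tool from outside, world axes, zero at the start; "wrist_torque": the same for the moment, N m; "opening": finger opening in m; "gripper_force": force on a finger pad.
Only numpy, scipy, OpenCV 4.12 (cv2) and the standard library are available. Lean on these libraries where they do the work, as an engineer would, in place of code of your own. Each camera call takes 0.05 s, during which the arm holds its last target. There are 200 camera calls.

## Task

Turn each of the three reel spindles by its drive pin to feel how its bearing runs: give each a good quarter turn and leave it turned, but turn the one that drags and binds only a little way, until you clearly feel it resist, and never force it (a fingertip push). When all three have been tried, put the lens cap mouth down over the hub of the binding spindle, fully home, so that nobody loads a reel on it, and let go; leave the other things on the bench where they are.

Things in the scene. Friction and masses are not known exactly. Their poses are not given: they have to be found in the camera images.
- spindle_a: one of three look-alike nickel reel spindles on stands screwed to the bench (foot diameter 112 mm). Origin: centre of the foot, on the upright axis. On the stand turns a rotor: a flange, diameter 108, top face 40 mm above the bench, with a central hub and an off-centre drive pin. Two rotors run free, one drags and binds; which must be felt
- pin_a (a point): centre of the top of spindle_a's drive pin: diameter 8, 46 mm from the axis, from the flange up to 60 mm above the bench. Pushed slowly either way: a free one needs under 1 N, has no stop and coasts only a little; the binding one needs about 2.5 N to start, 5 N at 0.2 rad, 9 N at 0.5 rad, over 20 N at a quarter turn, and eases part of the way back when let go
- hub_a (a point): centre of the top of spindle_a's hub: a plain cylinder, diameter 28, rising 45 mm from the flange to 85 mm above the bench, on the axis
- spindle_b: one of three look-alike nickel reel spindles on stands screwed to the bench (foot diameter 112 mm). Origin: centre of the foot, on the upright axis. On the stand turns a rotor: a flange, diameter 108, top face 40 mm above the bench, with a central hub and an off-centre drive pin. Two rotors run free, one drags and binds; which must be felt
- pin_b (a point): centre of the top of spindle_b's drive pin: diameter 8, 46 mm from the axis, from the flange up to 60 mm above the bench. Pushed slowly either way: a free one needs under 1 N, has no stop and coasts only a little; the binding one needs about 2.5 N to start, 5 N at 0.2 rad, 9 N at 0.5 rad, over 20 N at a quarter turn, and eases part of the way back when let go
- hub_b (a point): centre of the top of spindle_b's hub: a plain cylinder, diameter 28, rising 45 mm from the flange to 85 mm above the bench, on the axis
- spindle_c: one of three look-alike nickel reel spindles on stands screwed to the bench (foot diameter 112 mm). Origin: centre of the foot, on the upright axis. On the stand turns a rotor: a flange, diameter 108, top face 40 mm above the bench, with a central hub and an off-centre drive pin. Two rotors run free, one drags and binds; which must be felt
- pin_c (a point): centre of the top of spindle_c's drive pin: diameter 8, 46 mm from the axis, from the flange up to 60 mm above the bench. Pushed slowly either way: a free one needs under 1 N, has no stop and coasts only a little; the binding one needs about 2.5 N to start, 5 N at 0.2 rad, 9 N at 0.5 rad, over 20 N at a quarter turn, and eases part of the way back when let go
- hub_c (a point): centre of the top of spindle_c's hub: a plain cylinder, diameter 28, rising 45 mm from the flange to 85 mm above the bench, on the axis
- cap: blackened steel lens cap, a round cup closed on top, lying mouth down on the bench: outside diameter 39, height 25, inside diameter 32, inside depth 22 mm, 60 g. Origin: centre of the mouth's rim (its underside); z points to the closed top. Fully home on a hub its closed top rests on the hub's top, its rim 22 mm below the hub's top
- fuse_block: white porcelain fuse block, 45 x 65 x 36 mm, bystander; origin at the centre of its underside
- lens_hood: black ring open at both ends, outer diameter 54, 34 mm high, bystander (not the cap); origin at the centre of its underside
- film_core: white film core, diameter 50, 35 mm high, bystander; origin at the centre of its underside
- oil: small amber oil bottle, diameter 36, 75 mm high, bystander; origin at the centre of its underside
- screwdriver: screwdriver lying flat, bystander
- splicer: film splicing block, 70 x 110 mm, 50 mm high, bystander; origin at the centre of its underside
- brush: small brush lying flat, bystander
Mind the look-alikes: they are no part of the job. Leave any purple look-alike of the cap alone.

How it is judged:
By the outcome, as a careful person would: the job done as asked, in the order asked, and still so for the second after the job is handed in, with the robot touching nothing.
It also fails if it takes over 72 s, if anything falls off the work surface, if the arm or the gripper's body presses on something with over 40 N, if the wrist force passes 120 N, or if a joint passes its speed limit or range.

## Working session

There is one attempt and no reset: what is moved stays moved. The work goes in short steps, Python scripts to look and compute and a tool call to move; the robot and the scene stay as the last step left them, time stands still between calls to the robot, and variables do not carry over. Pictures are saved under pics/ and viewed, at most 10 in all, crops included, and the job is handed in when it is done.

Besides the shell and the picture viewer there is one more tool, called after "Request:" as name(argument=value, ...) on one line, values as JSON. carry_out: Moves the arm, as the interface text tells. Its arguments: {"type":"object","properties":{"targets":{"type":"array","items":{"type":"object","properties":{"hand":{"type":"number"},"x":{"type":"number"},"y":{"type":"number"},"z":{"type":"number"},"ax":{"type":"number"},"ay":{"type":"number"},"az":{"type":"number"}}}},"newtons":{"type":"number"}},"required":["targets"]}

```bash
ls; mkdir -p pics; cat > h.py <<'E'
import numpy as np, cv2
from plant import *
def world(cam,px,d=None,z=None):
    p=camera_params(cam); R=np.array(p["rotation"]); 
    if R.shape!=(3,3): R=cv2.Rodrigues(R)[0]
    C=np.array(p["position"])
    u,v=(px[0]-p["cx"])/p["fx"],(px[1]-p["cy"])/p["fy"]
    a,b=u,v
    for _ in range(20):
        s=1+p["k1"]*(a*a+b*b); a,b=u/s,v/s
    r=R@np.array([a,-b,-1.])
    if z is not None: d=(z-C[2])/r[2]
    return C+r*d
E
python3 - <<'E'
from h import *
for n in("top","side"):
    im,d=read_camera(n); cv2.imwrite(f"pics/{n}0.png",im); np.save(f"{n}0.npy",d); print(n,camera_params(n))
print(read_state())
E
```

```text
pics
top {'fx': 536.3371637597472, 'fy': 536.3371637597472, 'cx': 277.55056526260336, 'cy': 211.7463102125727, 'k1': 0.05175456182709019, 'position': array([0.37415881, 0.01260107, 1.36433944]), 'rotation': array([ 0.10627357, -0.13505155, -1.58176399])}
side {'fx': 405.846285733961, 'fy': 405.846285733961, 'cx': 276.0873302639702, 'cy': 209.42559491307617, 'k1': -0.12335665252839094, 'position': array([ 0.24413718, -0.74141665,  0.5331291 ]), 'rotation': array([ 1.02843606, -0.22647648, -0.37098086])}
{'t': 0.1, 'q': array([-1.42442337e+00,  1.31109841e-01,  1.48918028e+00, -1.77278385e-05,
        1.52302238e+00, -8.54007298e-02]), 'dq': array([ 0.00036749, -0.00265889, -0.00255401, -0.00101111,  0.00183526,
       -0.00028973]), 'joint_torque': array([ 1.74177476e-03, -5.61342359e+01, -4.93095767e+01,  7.71908741e-02,
        2.91979912e-02, -7.26333724e-05]), 'tool_pos': array([ 0.13780957, -0.58374232,  0.4037722 ]), 'orientation': array([-3.11881370e+00, -3.63057548e-01,  1.10087022e-04]), 'force': array([-0.18086298, -0.9786852 ,  0.40801915]), 'wrist_torque': array([-0.00096301,  0.0455478 ,  0.0324636 ]), 'gripper_force': 0.0, 'opening': 0.09287564363537819}
```

View pics/top0.png

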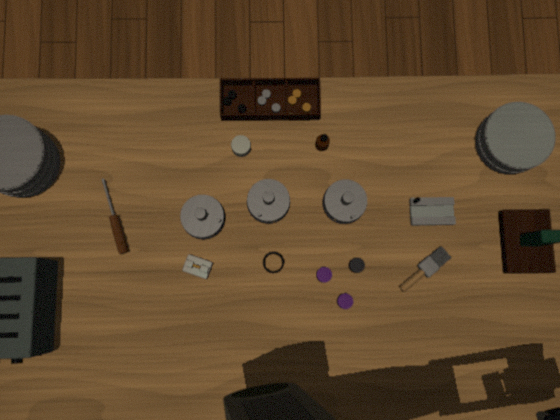

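View pics/side0.png

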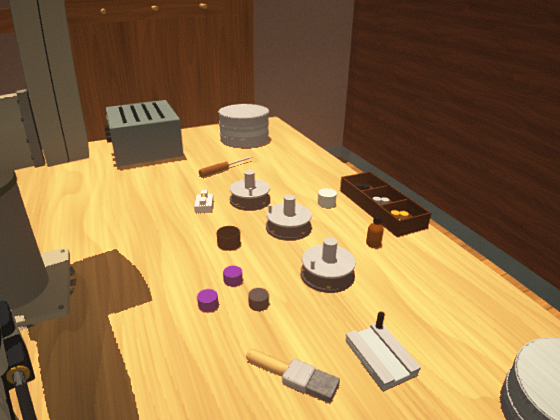

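Top view: spindles at (202,216), (269,200), (346,201). Candidates for the cap: dark disc (357,265) is the steel cap. Purple discs (324,275) and (345,301) are look-alikes, and the ring (273,262) is the lens hood. I'll check this in a close crop.

```bash
python3 - <<'E'
from h import *
im=cv2.imread("pics/top0.png"); d=np.load("top0.npy")
c=im[165:315,175:375]; c=cv2.resize(c,None,fx=4,fy=4,interpolation=cv2.INTER_CUBIC)
c=cv2.convertScaleAbs(c,alpha=1.6); cv2.imwrite("pics/crop1.png",c)
# point cloud
H,W=d.shape
pts=np.array([[world("top",(u,v),d[v,u]) if d[v,u]>0 else [0,0,-9] for u in range(170,470)] for v in range(120,320)])
np.save("pts.npy",pts)
Z=pts[...,2]
def comp(lo,hi,name):
    n,l,s,ce=cv2.connectedComponentsWithStats(((Z>lo)&(Z<hi)).astype(np.uint8))
    for i in range(1,n):
        if s[i,4]>=8:
            P=pts[l==i]; m=(P.max(0)+P.min(0))/2
            print(name,(ce[i]+[170,120]).round(1),s[i,4],"mid",m.round(4),"ext",np.ptp(P,0).round(3),"zmed",np.median(P[:,2]).round(4))
comp(.015,.2,"obj"); comp(.07,.2,"hub"); comp(.05,.07,"pin")
E
```

```text
Traceback (most recent call last):
  File "h.py", line 4, in world
    p=camera_params(cam); R=np.array(p["rotation"]);
ValueError: time passes only in moves, steps and waits
```

View pics/crop1.png

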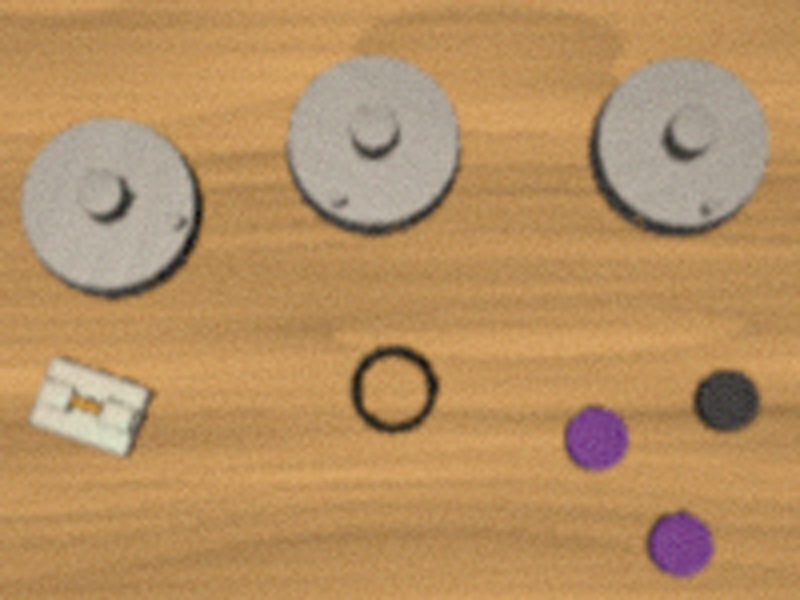

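The crop confirms the black closed disc at (357,265) is the cap. The pins are at about (220.5,220), (260,215) and (351.5,217).

```bash
sed -i 's/^def world/from functools import lru_cache\ncamera_params=lru_cache(None)(camera_params)\ndef world/' h.py
python3 - <<'E'
from h import *
d=np.load("top0.npy")
pts=np.array([[world("top",(u,v),d[v,u]) if d[v,u]>0 else [0,0,-9] for u in range(170,470)] for v in range(120,320)])
Z=pts[...,2]
def comp(lo,hi,name,mn):
    n,l,s,ce=cv2.connectedComponentsWithStats(((Z>lo)&(Z<hi)).astype(np.uint8))
    for i in range(1,n):
        if s[i,4]>=mn:
            P=pts[l==i]; m=(P.max(0)+P.min(0))/2
            print(name,(ce[i]+[170,120]).round(1),s[i,4],"mid",m.round(4),"mean",P.mean(0).round(4),"ext",np.ptp(P,0).round(3),"zmed",np.median(P[:,2]).round(4))
comp(.013,.3,"obj",20); comp(.075,.2,"hub",8); comp(.048,.068,"pin",3)
for n,px,z in(("pina",(220.5,220.),.06),("pinb",(260,214.8),.06),("pinc",(351.5,216.8),.06),("cap",(356.7,265),.025)): print(n,world("top",px,z=z).round(4))
E
```

```text
obj [240.5 144.9] 325 mid [0.7563 0.0787 0.0277] mean [0.754  0.0786 0.0324] ext [0.049 0.049 0.029] zmed 0.0334
obj [321.9 141.7] 191 mid [ 0.7594 -0.13    0.0458] mean [ 0.7551 -0.1283  0.0494] ext [0.033 0.034 0.065] zmed 0.0488
obj [268.  199.4] 1421 mid [0.6114 0.0101 0.0529] mean [0.6098 0.0102 0.043 ] ext [0.107 0.106 0.077] zmed 0.0397
obj [345.2 199.8] 1420 mid [ 0.6081 -0.1835  0.0515] mean [ 0.6063 -0.1832  0.0428] ext [0.106 0.107 0.077] zmed 0.0395
obj [201.6 215.2] 1459 mid [0.5742 0.1761 0.0524] mean [0.572  0.1753 0.0431] ext [0.108 0.108 0.077] zmed 0.0396
obj [431.9 210.5] 927 mid [ 0.5806 -0.4068  0.0341] mean [ 0.5801 -0.406   0.019 ] ext [0.071 0.113 0.042] zmed 0.018
obj [428.1 266.7] 678 mid [ 0.4343 -0.381   0.0195] mean [ 0.4383 -0.3883  0.0178] ext [0.111 0.13  0.013] zmed 0.0176
obj [272.9 261.3] 143 mid [ 4.558e-01 -3.000e-04  2.620e-02] mean [ 4.56e-01 -1.00e-04  3.14e-02] ext [0.053 0.05  0.025] zmed 0.0324
obj [197.  265.8] 474 mid [0.4481 0.1886 0.0271] mean [0.4481 0.1881 0.0248] ext [0.06  0.073 0.026] zmed 0.0225
obj [356.4 264.4] 196 mid [ 0.4457 -
[... 1114 characters left out ...]
1  0.007] zmed 0.0501
pin [268.3 202.2] 15 mid [0.6012 0.0102 0.0562] mean [0.6001 0.0096 0.0579] ext [0.008 0.025 0.016] zmed 0.0592
pin [203.8 216.9] 15 mid [0.5687 0.1709 0.0576] mean [0.5655 0.1681 0.0583] ext [0.02  0.017 0.016] zmed 0.0593
pin [259.  214.2] 10 mid [0.5703 0.0328 0.0563] mean [0.5704 0.0328 0.0581] ext [0.006 0.005 0.015] zmed 0.0595
pin [352. 216.] 9 mid [ 0.563  -0.1963  0.0589] mean [ 0.5628 -0.1962  0.0587] ext [0.006 0.005 0.009] zmed 0.0586
pin [218.6 219.6] 13 mid [0.5586 0.1324 0.055 ] mean [0.5585 0.1321 0.0565] ext [0.007 0.007 0.014] zmed 0.056
pina [0.557  0.1272 0.06  ]
pinb [0.5686 0.0304 0.06  ]
pinc [ 0.5607 -0.1947  0.06  ]
cap [ 0.4442 -0.2087  0.025 ]
```

```bash
cat >> h.py <<'E'
from scipy.spatial.transform import Rotation as Ro
HUB=dict(L=(.5727,.1755),M=(.611,.0102),R=(.6073,-.1835))
PIN=dict(L=(.5587,.1323),M=(.5704,.0328),R=(.5629,-.1962))
def plan(x,y,z,psi,note=""):
    s=read_state(); T=Ro.from_rotvec(s["orientation"])
    g=Ro.from_matrix(np.c_[[np.cos(psi),np.sin(psi),0],[np.sin(psi),-np.cos(psi),0],[0,0,-1]])
    d=T.inv().apply(np.array([x,y,z])-s["tool_pos"]); a=(T.inv()*g).as_rotvec()
    print(note,"shift",d.round(4),"turn",a.round(4),"t",round(s["t"],2),"F",np.round(s["force"],2),"q6",s["q"][5].round(2))
def start(k,z,back=.026):  # fingers behind the pin, tool y to the hub, push +x clockwise
    h,p=np.array(HUB[k]),np.array(PIN[k]); r=p-h; psi=np.arctan2(r[1],r[0])-np.pi/2
    X=np.array([np.cos(psi),np.sin(psi)]); Y=np.array([np.sin(psi),-np.cos(psi)])
    t=h-back*X-.046*Y; print(k,"psi",np.degrees(psi).round(1),"pos",t.round(4)); plan(*t,z,psi)
E
python3 -c "
from h import *
start('R',.36)
for i in range(1,9):
    t=np.radians(4.5*i);h=np.array([.0115,.046]);R=np.array([[np.cos(t),-np.sin(t)],[np.sin(t),np.cos(t)]]);print((h-R@h).round(4),t.round(4))"
```

```text
R psi -254.0 pos [ 0.5702 -0.2211]
 shift [ 0.5041 -0.2535  0.0443] turn [-1.2000e-03 -1.5000e-03 -1.6176e+00] t 0.1 F [-0.18 -0.98  0.41] q6 -0.09
[ 0.0036 -0.0008] 0.0785
[ 0.0073 -0.0012] 0.1571
[ 0.0111 -0.0014] 0.2356
[ 0.0148 -0.0013] 0.3142
[ 0.0185 -0.0009] 0.3927
[ 0.0221 -0.0002] 0.4712
[0.0257 0.0008] 0.5498
[0.0292 0.002 ] 0.6283
```

Request:
carry_out(targets=[{"hand": 0,"x": 0.504,"y": -0.253,"z": 0.044,"ax": 0,"ay": 0,"az": -1.618},{"hand": 0,"x": 0.504,"y": -0.253,"z": 0.044,"ax": 0,"ay": 0,"az": -1.618},{"hand": 0,"x": 0.504,"y": -0.253,"z": 0.044,"ax": 0,"ay": 0,"az": -1.618},{"hand": 0,"x": 0.504,"y": -0.253,"z": 0.044,"ax": 0,"ay": 0,"az": -1.618},{"hand": 0,"x": 0.504,"y": -0.253,"z": 0.044,"ax": 0,"ay": 0,"az": -1.618},{"hand": 0,"x": 0.504,"y": -0.253,"z": 0.044,"ax": 0,"ay": 0,"az": -1.618},{"hand": 0,"x": 0.504,"y": -0.253,"z": 0.044,"ax": 0,"ay": 0,"az": -1.618},{"hand": 0,"x": 0.504,"y": -0.253,"z": 0.044,"ax": 0,"ay": 0,"az": -1.618}], newtons=20)

```text
t: 1.1
tool_pos: [0.5213, -0.2623, 0.3654]
orientation: [-2.028, -2.399, 0.0]
force: [0.7, 0.3, 0.0]
opening: 0.0177
gripper_force: 0.0
```

```bash
python3 -c "
from h import *
start('R',.28)"
```

```text
R psi -254.0 pos [ 0.5702 -0.2211]
 shift [0.0324 0.0551 0.0854] turn [-0.0003 -0.0002 -0.1114] t 1.1 F [0.68 0.31 0.03] q6 -0.72
```

Request:
carry_out(targets=[{"hand": 0,"x": 0.0324,"y": 0.055,"z": 0.085,"ax": 0,"ay": 0,"az": -0.111},{"hand": 0,"x": 0.0324,"y": 0.055,"z": 0.085,"ax": 0,"ay": 0,"az": -0.111},{"hand": 0,"x": 0.0324,"y": 0.055,"z": 0.085,"ax": 0,"ay": 0,"az": -0.111},{"hand": 0,"x": 0.0324,"y": 0.055,"z": 0.085,"ax": 0,"ay": 0,"az": -0.111}])

```text
t: 1.6
tool_pos: [0.5691, -0.2236, 0.2816]
orientation: [1.9, 2.502, -0.001]
force: [0.2, -0.6, 1.0]
opening: 0.0005
gripper_force: 0.0
```

```bash
python3 -c "
from h import *
start('R',.234)
im,d=read_camera('side'); cv2.imwrite('pics/s1.png',cv2.resize(im[150:320,200:420],None,fx=3,fy=3))"
```

```text
R psi -254.0 pos [ 0.5702 -0.2211]
 shift [0.0021 0.0018 0.0476] turn [-0.0001  0.0005 -0.0066] t 1.6 F [ 0.19 -0.6   1.01] q6 -0.73
```

View pics/s1.png

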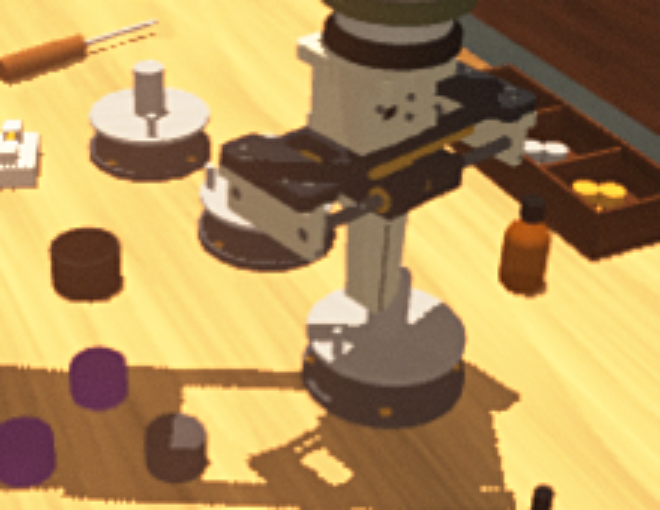

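The closed fingers (crop ~(375,300)) stand above the right spindle's flange, clear of its hub and behind the pin (~(345,340)). Next I descend and probe.

Request:
carry_out(targets=[{"hand": 0,"x": 0.002,"y": 0.002,"z": 0.024,"ax": 0,"ay": 0,"az": -0.006},{"hand": 0,"x": 0.002,"y": 0.002,"z": 0.0475,"ax": 0,"ay": 0,"az": -0.006},{"hand": 0,"x": 0.002,"y": 0.002,"z": 0.0475,"ax": 0,"ay": 0,"az": -0.006},{"hand": 0,"x": 0.002,"y": 0.002,"z": 0.0475,"ax": 0,"ay": 0,"az": -0.006}])

```text
t: 2.15
tool_pos: [0.5709, -0.2217, 0.2355]
orientation: [1.892, 2.505, 0.001]
force: [-0.2, -0.0, 0.6]
opening: 0.0004
gripper_force: 0.0
```

Request:
carry_out(targets=[{"hand": 0,"x": 0.003,"y": 0,"z": 0},{"hand": 0,"x": 0.006,"y": 0,"z": 0},{"hand": 0,"x": 0.009,"y": 0,"z": 0},{"hand": 0,"x": 0.012,"y": 0,"z": 0},{"hand": 0,"x": 0.014,"y": 0,"z": 0},{"hand": 0,"x": 0.016,"y": 0,"z": 0},{"hand": 0,"x": 0.018,"y": 0,"z": 0}])

```text
schema error: expected keys hand, x, y, z, ax, ay, az
```

```bash
cat >> h.py <<'E'
def feel(k):
    s=read_state(); T=Ro.from_rotvec(s["orientation"]); h=np.r_[HUB[k],s["tool_pos"][2]]
    print("t",round(s["t"],2),"tool F",T.inv().apply(s["force"]).round(2),"hub in tool",T.inv().apply(h-s["tool_pos"]).round(4),"z",s["tool_pos"][2].round(4),"q6",s["q"][5].round(2))
E
python3 -c "
from h import *
feel('R')"
```

```text
t 2.15 tool F [ 0.05 -0.2  -0.6 ] hub in tool [0.0268 0.0454 0.    ] z 0.2355 q6 -0.73
```

Request:
carry_out(targets=[{"hand": 0,"x": 0.003,"y": 0,"z": 0,"ax": 0,"ay": 0,"az": 0},{"hand": 0,"x": 0.006,"y": 0,"z": 0,"ax": 0,"ay": 0,"az": 0},{"hand": 0,"x": 0.009,"y": 0,"z": 0,"ax": 0,"ay": 0,"az": 0},{"hand": 0,"x": 0.012,"y": 0,"z": 0,"ax": 0,"ay": 0,"az": 0},{"hand": 0,"x": 0.014,"y": 0,"z": 0,"ax": 0,"ay": 0,"az": 0},{"hand": 0,"x": 0.016,"y": 0,"z": 0,"ax": 0,"ay": 0,"az": 0},{"hand": 0,"x": 0.018,"y": 0,"z": 0,"ax": 0,"ay": 0,"az": 0},{"hand": 0,"x": 0.02,"y": 0,"z": 0,"ax": 0,"ay": 0,"az": 0}])

```text
t: 3.15
tool_pos: [0.565, -0.2013, 0.2333]
orientation: [-1.892, -2.508, 0.0]
force: [0.5, -0.1, -1.1]
opening: 0.0005
gripper_force: 0.0
```

```bash
python3 -c "
from h import *
feel('R')"
```

```text
t 3.15 tool F [-0.19  0.44  1.08] hub in tool [ 0.0055  0.0455 -0.    ] z 0.2333 q6 -0.71
```

Request:
carry_out(targets=[{"hand": 0,"x": 0.002,"y": 0,"z": 0,"ax": 0,"ay": 0,"az": 0},{"hand": 0,"x": 0.004,"y": 0,"z": 0,"ax": 0,"ay": 0,"az": 0},{"hand": 0,"x": 0.006,"y": 0,"z": 0,"ax": 0,"ay": 0,"az": 0}])

```text
t: 3.52
tool_pos: [0.5634, -0.1956, 0.2334]
orientation: [1.892, 2.508, 0.0]
force: [0.1, -0.1, -0.1]
opening: 0.0002
gripper_force: 0.1
```

```bash
python3 -c "
from h import *
feel('R')
im,d=read_camera('side'); cv2.imwrite('pics/s2.png',cv2.resize(im[220:300,270:390],None,fx=5,fy=5,interpolation=2))"
```

```text
t 3.52 tool F [-0.08  0.07  0.1 ] hub in tool [-0.0004  0.0455  0.    ] z 0.2334 q6 -0.7
```

View pics/s2.png

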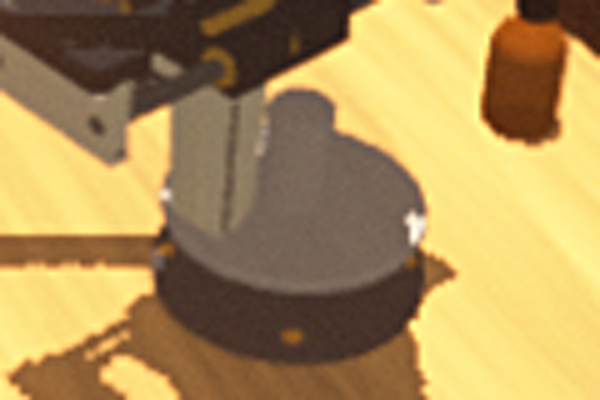

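The fingers now stand where the pin was, with no force, so the right spindle runs free. I'll carry on to a full quarter turn.

Request:
carry_out(targets=[{"hand": 0,"x": 0.004,"y": 0.0002,"z": 0,"ax": 0,"ay": 0,"az": 0.087},{"hand": 0,"x": 0.0079,"y": 0.0007,"z": 0,"ax": 0,"ay": 0,"az": 0.175},{"hand": 0,"x": 0.0118,"y": 0.0016,"z": 0,"ax": 0,"ay": 0,"az": 0.262},{"hand": 0,"x": 0.0156,"y": 0.0027,"z": 0,"ax": 0,"ay": 0,"az": 0.349},{"hand": 0,"x": 0.0192,"y": 0.0043,"z": 0,"ax": 0,"ay": 0,"az": 0.436},{"hand": 0,"x": 0.0228,"y": 0.0061,"z": 0,"ax": 0,"ay": 0,"az": 0.524},{"hand": 0,"x": 0.0261,"y": 0.0082,"z": 0,"ax": 0,"ay": 0,"az": 0.611},{"hand": 0,"x": 0.0292,"y": 0.0106,"z": 0,"ax": 0,"ay": 0,"az": 0.698}])

```text
t: 4.58
tool_pos: [0.5656, -0.1646, 0.2333]
orientation: [-2.638, -1.706, 0.0]
force: [-0.4, -0.1, 0.1]
opening: 0.0002
gripper_force: 0.1
```

```bash
python3 -c "
from h import *
feel('R')"
```

```text
t 4.58 tool F [-0.25 -0.32 -0.12] hub in tool [-0.0002  0.0458 -0.    ] z 0.2333 q6 0.05
```

Request:
carry_out(targets=[{"hand": 0,"x": 0.004,"y": 0.0002,"z": 0,"ax": 0,"ay": 0,"az": 0.087},{"hand": 0,"x": 0.0079,"y": 0.0007,"z": 0,"ax": 0,"ay": 0,"az": 0.175},{"hand": 0,"x": 0.0118,"y": 0.0016,"z": 0,"ax": 0,"ay": 0,"az": 0.262},{"hand": 0,"x": 0.0156,"y": 0.0027,"z": 0,"ax": 0,"ay": 0,"az": 0.349},{"hand": 0,"x": 0.0192,"y": 0.0043,"z": 0,"ax": 0,"ay": 0,"az": 0.436},{"hand": 0,"x": 0.0228,"y": 0.0061,"z": 0,"ax": 0,"ay": 0,"az": 0.524},{"hand": 0,"x": 0.0261,"y": 0.0082,"z": 0,"ax": 0,"ay": 0,"az": 0.611},{"hand": 0,"x": 0.0292,"y": 0.0106,"z": 0,"ax": 0,"ay": 0,"az": 0.698}])

```text
t: 5.58
tool_pos: [0.5872, -0.1423, 0.2333]
orientation: [-3.062, -0.701, 0.0]
force: [0.5, -0.3, 0.2]
opening: 0.0009
gripper_force: 0.1
```

Request:
carry_out(targets=[{"hand": 0,"x": 0.004,"y": 0.0002,"z": 0,"ax": 0,"ay": 0,"az": 0.087},{"hand": 0,"x": 0.0079,"y": 0.0007,"z": 0,"ax": 0,"ay": 0,"az": 0.175},{"hand": 0,"x": 0.0118,"y": 0.0016,"z": 0,"ax": 0,"ay": 0,"az": 0.262},{"hand": 0,"x": 0.0156,"y": 0.0027,"z": 0,"ax": 0,"ay": 0,"az": 0.349},{"hand": 0,"x": 0.0156,"y": 0.0027,"z": 0,"ax": 0,"ay": 0,"az": 0.349},{"hand": 0,"x": 0.011,"y": 0.0027,"z": 0,"ax": 0,"ay": 0,"az": 0.349},{"hand": 0,"x": 0.011,"y": 0.0027,"z": -0.04,"ax": 0,"ay": 0,"az": 0.349},{"hand": 0,"x": 0.011,"y": 0.0027,"z": -0.07,"ax": 0,"ay": 0,"az": 0.349}])

```text
t: 6.58
tool_pos: [0.5979, -0.1402, 0.3044]
orientation: [3.137, 0.165, -0.0]
force: [0.4, 1.1, 0.8]
opening: 0.0006
gripper_force: 0.0
```

```bash
python3 -c "
from h import *
feel('R')
start('M',.30)"
```

```text
t 6.58 tool F [ 0.54 -1.01 -0.83] hub in tool [0.0048 0.044  0.    ] z 0.3044 q6 1.15
M psi 60.9 pos [0.5582 0.0099]
 shift [-0.0237 -0.1534  0.0044] turn [ 0.000e+00  1.000e-04 -9.577e-01] t 6.58 F [0.43 1.06 0.83] q6 1.15
```

Request:
carry_out(targets=[{"hand": 0,"x": -0.024,"y": -0.153,"z": 0.004,"ax": 0,"ay": 0,"az": -0.958},{"hand": 0,"x": -0.024,"y": -0.153,"z": 0.004,"ax": 0,"ay": 0,"az": -0.958},{"hand": 0,"x": -0.024,"y": -0.153,"z": 0.004,"ax": 0,"ay": 0,"az": -0.958},{"hand": 0,"x": -0.024,"y": -0.153,"z": 0.004,"ax": 0,"ay": 0,"az": -0.958},{"hand": 0,"x": -0.024,"y": -0.153,"z": 0.004,"ax": 0,"ay": 0,"az": -0.958},{"hand": 0,"x": -0.024,"y": -0.153,"z": 0.004,"ax": 0,"ay": 0,"az": -0.958},{"hand": 0,"x": -0.024,"y": -0.153,"z": 0.004,"ax": 0,"ay": 0,"az": -0.958},{"hand": 0,"x": -0.024,"y": -0.153,"z": 0.004,"ax": 0,"ay": 0,"az": -0.958}])

```text
t: 7.58
tool_pos: [0.5585, 0.0095, 0.2993]
orientation: [-2.711, -1.587, 0.0]
force: [0.2, 0.4, 0.3]
opening: 0.0005
gripper_force: 0.0
```

```bash
python3 -c "
from h import *
feel('M')
start('M',.233)"
```

```text
t 7.58 tool F [ 0.39 -0.03 -0.33] hub in tool [ 0.0263  0.0454 -0.    ] z 0.2993 q6 0.44
M psi 60.9 pos [0.5582 0.0099]
 shift [ 0.0002 -0.0005  0.0663] turn [-0.0001  0.     -0.0036] t 7.58 F [0.17 0.36 0.33] q6 0.44
```

Request:
carry_out(targets=[{"hand": 0,"x": 0,"y": 0,"z": 0.033,"ax": 0,"ay": 0,"az": 0},{"hand": 0,"x": 0,"y": 0,"z": 0.066,"ax": 0,"ay": 0,"az": 0},{"hand": 0,"x": 0,"y": 0,"z": 0.066,"ax": 0,"ay": 0,"az": 0},{"hand": 0,"x": 0,"y": 0,"z": 0.066,"ax": 0,"ay": 0,"az": 0}])

```text
t: 8.07
tool_pos: [0.559, 0.0096, 0.2345]
orientation: [2.709, 1.589, 0.001]
force: [0.6, 0.6, 1.0]
opening: 0.0003
gripper_force: 0.0
```

Request:
carry_out(targets=[{"hand": 0,"x": 0.003,"y": 0,"z": 0,"ax": 0,"ay": 0,"az": 0},{"hand": 0,"x": 0.006,"y": 0,"z": 0,"ax": 0,"ay": 0,"az": 0},{"hand": 0,"x": 0.009,"y": 0,"z": 0,"ax": 0,"ay": 0,"az": 0},{"hand": 0,"x": 0.012,"y": 0,"z": 0,"ax": 0,"ay": 0,"az": 0},{"hand": 0,"x": 0.014,"y": 0,"z": 0,"ax": 0,"ay": 0,"az": 0},{"hand": 0,"x": 0.016,"y": 0,"z": 0,"ax": 0,"ay": 0,"az": 0},{"hand": 0,"x": 0.018,"y": 0,"z": 0,"ax": 0,"ay": 0,"az": 0},{"hand": 0,"x": 0.02,"y": 0,"z": 0,"ax": 0,"ay": 0,"az": 0}])

```text
t: 9.07
tool_pos: [0.5683, 0.027, 0.2334]
orientation: [2.709, 1.59, -0.001]
force: [-2.2, -4.7, 2.6]
opening: 0.0002
gripper_force: 2.5
```

```bash
python3 -c "
from h import *
feel('M')"
```

```text
t 9.07 tool F [-5.21  0.35 -2.57] hub in tool [0.0061 0.0454 0.    ] z 0.2334 q6 0.47
```

The middle spindle resists clearly: about 5 N after 5 mm of travel, so it is the binding one. A hair more to be sure, then I'll back off.

Request:
carry_out(targets=[{"hand": 0,"x": 0.001,"y": 0,"z": 0,"ax": 0,"ay": 0,"az": 0},{"hand": 0,"x": 0.002,"y": 0,"z": 0,"ax": 0,"ay": 0,"az": 0}])

```text
t: 9.32
tool_pos: [0.5694, 0.0287, 0.2334]
orientation: [2.709, 1.59, -0.0]
force: [-1.5, -5.8, 1.6]
opening: 0.001
gripper_force: 2.9
```

```bash
python3 -c "
from h import *
feel('M')"
```

```text
t 9.32 tool F [-5.8   1.5  -1.57] hub in tool [0.0042 0.0453 0.    ] z 0.2334 q6 0.47
```

Request:
carry_out(targets=[{"hand": 0,"x": -0.004,"y": 0,"z": 0,"ax": 0,"ay": 0,"az": 0},{"hand": 0,"x": -0.012,"y": 0,"z": 0,"ax": 0,"ay": 0,"az": 0},{"hand": 0,"x": -0.016,"y": 0,"z": 0,"ax": 0,"ay": 0,"az": 0},{"hand": 0,"x": -0.016,"y": 0,"z": -0.035,"ax": 0,"ay": 0,"az": 0},{"hand": 0,"x": -0.016,"y": 0,"z": -0.07,"ax": 0,"ay": 0,"az": 0},{"hand": 0,"x": -0.016,"y": 0,"z": -0.07,"ax": 0,"ay": 0,"az": 0}])

```text
t: 10.07
tool_pos: [0.5628, 0.0147, 0.3071]
orientation: [2.706, 1.589, 0.009]
force: [-0.1, -0.2, -0.0]
opening: 0.0002
gripper_force: 0.0
```

```bash
python3 -c "
from h import *
feel('M')
start('L',.30)"
```

```text
t 10.07 tool F [-0.27 -0.02  0.04] hub in tool [0.0196 0.0443 0.0003] z 0.3071 q6 0.44
L psi -198.0 pos [0.5833 0.1237]
 shift [ 0.1051 -0.0353  0.0073] turn [ 0.007   0.0029 -1.7666] t 10.07 F [-0.15 -0.23 -0.04] q6 0.44
```

Request:
carry_out(targets=[{"hand": 0,"x": 0.105,"y": -0.035,"z": 0.004,"ax": 0.007,"ay": 0.003,"az": -1.767},{"hand": 0,"x": 0.105,"y": -0.035,"z": 0.004,"ax": 0.007,"ay": 0.003,"az": -1.767},{"hand": 0,"x": 0.105,"y": -0.035,"z": 0.004,"ax": 0.007,"ay": 0.003,"az": -1.767},{"hand": 0,"x": 0.105,"y": -0.035,"z": 0.004,"ax": 0.007,"ay": 0.003,"az": -1.767},{"hand": 0,"x": 0.105,"y": -0.035,"z": 0.004,"ax": 0.007,"ay": 0.003,"az": -1.767},{"hand": 0,"x": 0.105,"y": -0.035,"z": 0.004,"ax": 0.007,"ay": 0.003,"az": -1.767},{"hand": 0,"x": 0.105,"y": -0.035,"z": 0.004,"ax": 0.007,"ay": 0.003,"az": -1.767},{"hand": 0,"x": 0.105,"y": -0.035,"z": 0.004,"ax": 0.007,"ay": 0.003,"az": -1.767}])

```text
t: 11.08
tool_pos: [0.5816, 0.1235, 0.2979]
orientation: [-0.887, -3.006, 0.002]
force: [-0.9, 0.1, 0.8]
opening: 0.0004
gripper_force: 0.0
```

```bash
python3 -c "
from h import *
start('L',.30)"
```

```text
L psi -198.0 pos [0.5833 0.1237]
 shift [-0.0013  0.0011 -0.0021] turn [-0.0024 -0.0073 -0.2604] t 11.07 F [-0.94  0.12  0.85] q6 -0.88
```

Request:
carry_out(targets=[{"hand": 0,"x": -0.0013,"y": 0.001,"z": 0,"ax": -0.0024,"ay": -0.007,"az": -0.26},{"hand": 0,"x": -0.0013,"y": 0.001,"z": 0,"ax": -0.0024,"ay": -0.007,"az": -0.26},{"hand": 0,"x": -0.0013,"y": 0.001,"z": 0,"ax": -0.0024,"ay": -0.007,"az": -0.26}])

```text
t: 11.45
tool_pos: [0.5833, 0.1237, 0.2981]
orientation: [-0.501, -3.101, -0.0]
force: [-0.2, -0.9, 0.2]
opening: 0.0007
gripper_force: 0.0
```

```bash
python3 -c "
from h import *
start('L',.234)"
```

```text
L psi -198.0 pos [0.5833 0.1237]
 shift [0.     0.     0.0641] turn [ 0.     -0.0001 -0.0071] t 11.45 F [-0.18 -0.95  0.23] q6 -1.13
```

Request:
carry_out(targets=[{"hand": 0,"x": 0,"y": 0,"z": 0.033,"ax": 0,"ay": 0,"az": -0.007},{"hand": 0,"x": 0,"y": 0,"z": 0.064,"ax": 0,"ay": 0,"az": -0.007},{"hand": 0,"x": 0,"y": 0,"z": 0.064,"ax": 0,"ay": 0,"az": -0.007},{"hand": 0,"x": 0,"y": 0,"z": 0.064,"ax": 0,"ay": 0,"az": -0.007}])

```text
t: 11.95
tool_pos: [0.5841, 0.1239, 0.2362]
orientation: [0.49, 3.101, 0.001]
force: [-0.3, -0.3, -0.9]
opening: 0.0008
gripper_force: 0.0
```

Request:
carry_out(targets=[{"hand": 0,"x": 0.003,"y": 0,"z": 0,"ax": 0,"ay": 0,"az": 0},{"hand": 0,"x": 0.006,"y": 0,"z": 0,"ax": 0,"ay": 0,"az": 0},{"hand": 0,"x": 0.009,"y": 0,"z": 0,"ax": 0,"ay": 0,"az": 0},{"hand": 0,"x": 0.012,"y": 0,"z": 0,"ax": 0,"ay": 0,"az": 0},{"hand": 0,"x": 0.014,"y": 0,"z": 0,"ax": 0,"ay": 0,"az": 0},{"hand": 0,"x": 0.016,"y": 0,"z": 0,"ax": 0,"ay": 0,"az": 0},{"hand": 0,"x": 0.018,"y": 0,"z": 0,"ax": 0,"ay": 0,"az": 0},{"hand": 0,"x": 0.02,"y": 0,"z": 0,"ax": 0,"ay": 0,"az": 0}])

```text
t: 12.95
tool_pos: [0.5647, 0.13, 0.2353]
orientation: [0.489, 3.102, 0.001]
force: [0.0, -0.2, -0.2]
opening: 0.0004
gripper_force: 0.1
```

```bash
python3 -c "
from h import *
feel('L')"
```

```text
t 12.95 tool F [-0.09 -0.23  0.24] hub in tool [0.0064 0.0458 0.    ] z 0.2353 q6 -1.12
```

The left spindle runs free. I'll give it the same quarter turn.

Request:
carry_out(targets=[{"hand": 0,"x": 0.003,"y": 0,"z": 0,"ax": 0,"ay": 0,"az": 0},{"hand": 0,"x": 0.006,"y": 0,"z": 0,"ax": 0,"ay": 0,"az": 0}])

```text
t: 13.2
tool_pos: [0.5589, 0.132, 0.2353]
orientation: [0.489, 3.102, 0.001]
force: [0.4, 0.4, 0.1]
opening: 0.0002
gripper_force: 0.2
```

Request:
carry_out(targets=[{"hand": 0,"x": 0.004,"y": 0.0002,"z": 0,"ax": 0,"ay": 0,"az": 0.087},{"hand": 0,"x": 0.0079,"y": 0.0007,"z": 0,"ax": 0,"ay": 0,"az": 0.175},{"hand": 0,"x": 0.0118,"y": 0.0016,"z": 0,"ax": 0,"ay": 0,"az": 0.262},{"hand": 0,"x": 0.0156,"y": 0.0027,"z": 0,"ax": 0,"ay": 0,"az": 0.349},{"hand": 0,"x": 0.0192,"y": 0.0043,"z": 0,"ax": 0,"ay": 0,"az": 0.436},{"hand": 0,"x": 0.0228,"y": 0.0061,"z": 0,"ax": 0,"ay": 0,"az": 0.524},{"hand": 0,"x": 0.0261,"y": 0.0082,"z": 0,"ax": 0,"ay": 0,"az": 0.611},{"hand": 0,"x": 0.0292,"y": 0.0106,"z": 0,"ax": 0,"ay": 0,"az": 0.698}])

```text
t: 14.2
tool_pos: [0.5344, 0.151, 0.2353]
orientation: [1.524, 2.745, 0.001]
force: [0.5, -0.9, 0.7]
opening: 0.0007
gripper_force: 0.2
```

```bash
python3 -c "
from h import *
feel('L')"
```

```text
t 14.2 tool F [-0.98 -0.03 -0.69] hub in tool [0.0005 0.0455 0.0001] z 0.2353 q6 -0.37
```

Request:
carry_out(targets=[{"hand": 0,"x": 0.004,"y": 0.0002,"z": 0,"ax": 0,"ay": 0,"az": 0.087},{"hand": 0,"x": 0.0079,"y": 0.0007,"z": 0,"ax": 0,"ay": 0,"az": 0.175},{"hand": 0,"x": 0.0118,"y": 0.0016,"z": 0,"ax": 0,"ay": 0,"az": 0.262},{"hand": 0,"x": 0.0156,"y": 0.0027,"z": 0,"ax": 0,"ay": 0,"az": 0.349},{"hand": 0,"x": 0.0192,"y": 0.0043,"z": 0,"ax": 0,"ay": 0,"az": 0.436},{"hand": 0,"x": 0.0228,"y": 0.0061,"z": 0,"ax": 0,"ay": 0,"az": 0.524},{"hand": 0,"x": 0.0261,"y": 0.0082,"z": 0,"ax": 0,"ay": 0,"az": 0.611},{"hand": 0,"x": 0.0292,"y": 0.0106,"z": 0,"ax": 0,"ay": 0,"az": 0.698}])

```text
t: 15.2
tool_pos: [0.5279, 0.1814, 0.2353]
orientation: [2.371, 2.059, 0.002]
force: [0.4, -0.4, 0.5]
opening: 0.0003
gripper_force: 0.2
```

Request:
carry_out(targets=[{"hand": 0,"x": 0.004,"y": 0.0002,"z": 0,"ax": 0,"ay": 0,"az": 0.087},{"hand": 0,"x": 0.0079,"y": 0.0007,"z": 0,"ax": 0,"ay": 0,"az": 0.175},{"hand": 0,"x": 0.0118,"y": 0.0016,"z": 0,"ax": 0,"ay": 0,"az": 0.262},{"hand": 0,"x": 0.0156,"y": 0.0027,"z": 0,"ax": 0,"ay": 0,"az": 0.349},{"hand": 0,"x": 0.0156,"y": 0.0027,"z": 0,"ax": 0,"ay": 0,"az": 0.349},{"hand": 0,"x": 0.011,"y": 0.0027,"z": 0,"ax": 0,"ay": 0,"az": 0.349},{"hand": 0,"x": 0.011,"y": 0.0027,"z": -0.04,"ax": 0,"ay": 0,"az": 0.349},{"hand": 0,"x": 0.011,"y": 0.0027,"z": -0.08,"ax": 0,"ay": 0,"az": 0.349}])

```text
t: 16.2
tool_pos: [0.5316, 0.1912, 0.3155]
orientation: [2.69, 1.622, -0.001]
force: [0.3, -0.4, 0.0]
opening: 0.0005
gripper_force: 0.0
```

```bash
python3 -c "
from h import *
feel('L')
plan(.4455,-.2089,.30,np.pi/2)
im,d=read_camera('side'); cv2.imwrite('pics/s3.png',cv2.resize(im[160:300,200:400],None,fx=4,fy=4,interpolation=2))"
```

```text
t 16.2 tool F [-0.23  0.52 -0.03] hub in tool [ 0.0053  0.0437 -0.    ] z 0.3155 q6 0.74
 shift [-0.394   0.1107  0.0157] turn [-2.000e-04  5.000e-04 -4.858e-01] t 16.2 F [ 0.35 -0.45  0.03] q6 0.74
```

View pics/s3.png

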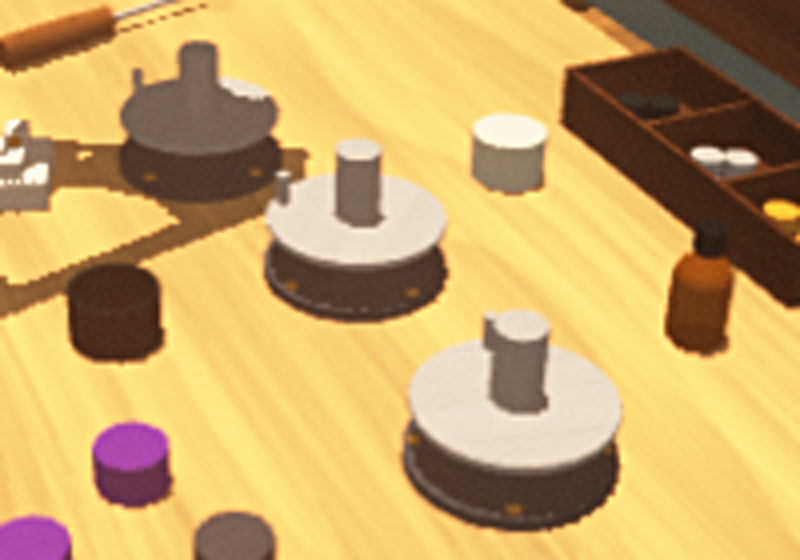

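All three have been tried: the pins now show at (137,80), (283,187) and (490,325) in this crop, so both free rotors are well turned and the middle one only a little. Next is the cap.

```bash
python3 -c "
from h import *
plan(.4455,-.2089,.30,np.radians(130))"
```

```text
shift [-0.3955  0.1091  0.021 ] turn [ 9.2000e-03 -1.0000e-03 -1.1838e+00] t 16.25 F [2.4  1.41 4.2 ] q6 0.74
```

Request:
carry_out(targets=[{"hand": 65,"x": -0.395,"y": 0.109,"z": 0.018,"ax": 0,"ay": 0,"az": -1.184},{"hand": 65,"x": -0.395,"y": 0.109,"z": 0.018,"ax": 0,"ay": 0,"az": -1.184},{"hand": 65,"x": -0.395,"y": 0.109,"z": 0.018,"ax": 0,"ay": 0,"az": -1.184},{"hand": 65,"x": -0.395,"y": 0.109,"z": 0.018,"ax": 0,"ay": 0,"az": -1.184},{"hand": 65,"x": -0.395,"y": 0.109,"z": 0.018,"ax": 0,"ay": 0,"az": -1.184},{"hand": 65,"x": -0.395,"y": 0.109,"z": 0.018,"ax": 0,"ay": 0,"az": -1.184},{"hand": 65,"x": -0.395,"y": 0.109,"z": 0.018,"ax": 0,"ay": 0,"az": -1.184},{"hand": 65,"x": -0.395,"y": 0.109,"z": 0.018,"ax": 0,"ay": 0,"az": -1.184}])

```text
t: 17.25
tool_pos: [0.4423, -0.2111, 0.2969]
orientation: [1.326, 2.846, 0.0]
force: [-0.4, 0.8, 0.2]
opening: 0.0602
gripper_force: 0.0
```

```bash
python3 -c "
from h import *
plan(.4455,-.2089,.23,np.radians(130))"
```

```text
shift [-0.0003  0.0038  0.0669] turn [0.0007 0.0014 0.0004] t 17.25 F [-0.4   0.8   0.16] q6 -1.25
```

Request:
carry_out(targets=[{"hand": 65,"x": -0.0003,"y": 0.0038,"z": 0.067,"ax": 0,"ay": 0,"az": 0},{"hand": 65,"x": -0.0003,"y": 0.0038,"z": 0.067,"ax": 0,"ay": 0,"az": 0},{"hand": 65,"x": -0.0003,"y": 0.0038,"z": 0.067,"ax": 0,"ay": 0,"az": 0},{"hand": 65,"x": -0.0003,"y": 0.0038,"z": 0.067,"ax": 0,"ay": 0,"az": 0}])

```text
t: 17.75
tool_pos: [0.4478, -0.2064, 0.2324]
orientation: [1.326, 2.843, 0.001]
force: [0.1, -0.2, 0.6]
opening: 0.0607
gripper_force: 0.0
```

```bash
python3 -c "
from h import *
plan(.4455,-.2089,.190,np.radians(130))
im,d=read_camera('side'); cv2.imwrite('pics/s4.png',cv2.resize(im[210:340,180:340],None,fx=4,fy=4,interpolation=2))"
```

```text
shift [-0.0003 -0.0034  0.0424] turn [ 0.0023  0.0042 -0.0003] t 17.75 F [ 0.12 -0.2   0.58] q6 -1.23
```

View pics/s4.png

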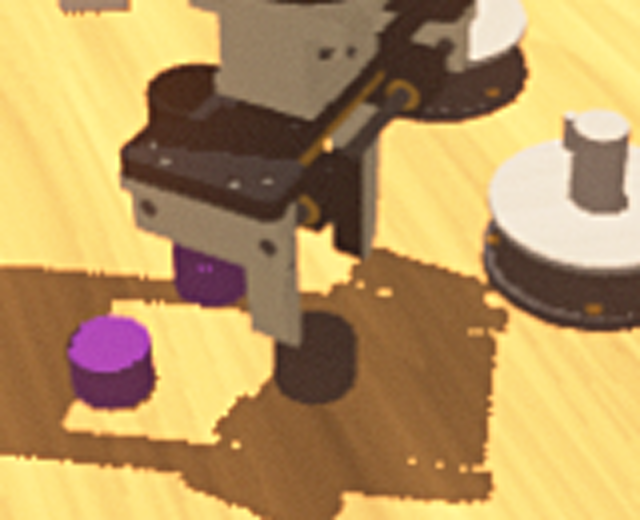

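The cap (315,355) lies between and below the two fingertips (275,330) and (355,250). I'll descend and grip.

Request:
carry_out(targets=[{"hand": 65,"x": 0,"y": -0.0034,"z": 0.02,"ax": 0,"ay": 0,"az": 0},{"hand": 65,"x": 0,"y": -0.0034,"z": 0.041,"ax": 0,"ay": 0,"az": 0},{"hand": 65,"x": 0,"y": -0.0034,"z": 0.041,"ax": 0,"ay": 0,"az": 0},{"hand": 35,"x": 0,"y": -0.0034,"z": 0.041,"ax": 0,"ay": 0,"az": 0},{"hand": 35,"x": 0,"y": -0.0034,"z": 0.041,"ax": 0,"ay": 0,"az": 0},{"hand": 35,"x": 0,"y": -0.0034,"z": 0.041,"ax": 0,"ay": 0,"az": 0},{"hand": 35,"x": 0,"y": -0.0034,"z": 0.041,"ax": 0,"ay": 0,"az": 0},{"hand": 35,"x": 0,"y": -0.0034,"z": 0.041,"ax": 0,"ay": 0,"az": 0}], newtons=15)

```text
t: 18.8
tool_pos: [0.4448, -0.2086, 0.1903]
orientation: [1.328, 2.844, 0.001]
force: [0.1, -0.5, 6.4]
opening: 0.0393
gripper_force: 15.0
```

```bash
python3 -c "
from h import *
s=read_state();print(s['tool_pos'],s['opening'],s['gripper_force'],s['force'])"
```

```text
[ 0.44480809 -0.20863262  0.1902783 ] 0.039348473401802204 15.003142543137074 [ 0.10847456 -0.51938388  6.3865593 ]
```

The cap is held: 39.3 mm opening at 15 N. Lifting.

Request:
carry_out(targets=[{"hand": 35,"x": 0,"y": 0,"z": -0.03,"ax": 0,"ay": 0,"az": 0},{"hand": 35,"x": 0,"y": 0,"z": -0.08,"ax": 0,"ay": 0,"az": 0},{"hand": 35,"x": 0,"y": 0,"z": -0.12,"ax": 0,"ay": 0,"az": 0},{"hand": 35,"x": 0,"y": 0,"z": -0.12,"ax": 0,"ay": 0,"az": 0},{"hand": 35,"x": 0,"y": 0,"z": -0.12,"ax": 0,"ay": 0,"az": 0}])

```text
t: 19.42
tool_pos: [0.4438, -0.2081, 0.3084]
orientation: [1.329, 2.846, 0.001]
force: [-0.5, 0.6, -1.2]
opening: 0.0396
gripper_force: 15.0
```

```bash
python3 -c "
from h import *
plan(.611,.0102,.31,np.radians(130));s=read_state();print(s['opening'],s['gripper_force'])"
```

```text
shift [ 0.0601  0.2684 -0.0013] turn [ 0.001   0.0003 -0.0011] t 19.43 F [-0.54  0.56 -1.16] q6 -1.24
0.03957146779067376 14.999935794621706
```

Request:
carry_out(targets=[{"hand": 35,"x": 0.01,"y": 0.045,"z": 0,"ax": 0,"ay": 0,"az": 0},{"hand": 35,"x": 0.0225,"y": 0.1,"z": 0,"ax": 0,"ay": 0,"az": 0},{"hand": 35,"x": 0.0358,"y": 0.16,"z": 0,"ax": 0,"ay": 0,"az": 0},{"hand": 35,"x": 0.0493,"y": 0.22,"z": 0,"ax": 0,"ay": 0,"az": 0},{"hand": 35,"x": 0.0595,"y": 0.268,"z": 0,"ax": 0,"ay": 0,"az": 0},{"hand": 35,"x": 0.0595,"y": 0.268,"z": 0,"ax": 0,"ay": 0,"az": 0},{"hand": 35,"x": 0.0595,"y": 0.268,"z": 0,"ax": 0,"ay": 0,"az": 0},{"hand": 35,"x": 0.0595,"y": 0.268,"z": 0,"ax": 0,"ay": 0,"az": 0}])

```text
t: 20.42
tool_pos: [0.6106, 0.0084, 0.3084]
orientation: [-1.331, -2.846, 0.0]
force: [0.2, 0.2, 0.5]
opening: 0.0395
gripper_force: 15.0
```

```bash
python3 -c "
from h import *
plan(.611,.0102,.287,np.radians(130))
im,d=read_camera('side'); cv2.imwrite('pics/s5.png',cv2.resize(im[120:260,220:380],None,fx=4,fy=4,interpolation=2))"
```

```text
shift [0.0011 0.0014 0.0214] turn [-0.0002 -0.0001 -0.0024] t 20.43 F [0.19 0.15 0.53] q6 -0.77
```

View pics/s5.png

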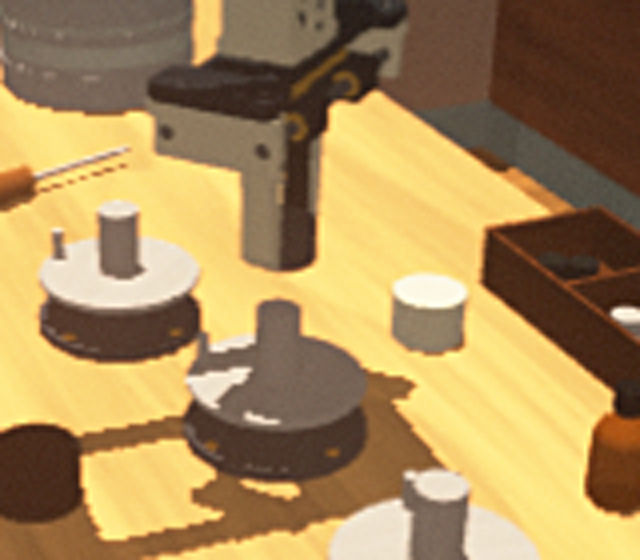

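The cap (right edge 315, centre ~(283,240)) hangs squarely over the middle hub (279,305). I'll descend in stages.

Request:
carry_out(targets=[{"hand": 35,"x": 0.0008,"y": 0.0014,"z": 0.015,"ax": 0,"ay": 0,"az": 0},{"hand": 35,"x": 0.0008,"y": 0.0014,"z": 0.026,"ax": 0,"ay": 0,"az": 0},{"hand": 35,"x": 0.0008,"y": 0.0014,"z": 0.026,"ax": 0,"ay": 0,"az": 0},{"hand": 35,"x": 0.0008,"y": 0.0014,"z": 0.026,"ax": 0,"ay": 0,"az": 0}])

```text
t: 20.98
tool_pos: [0.6119, 0.0108, 0.2833]
orientation: [1.329, 2.845, 0.001]
force: [-0.0, -0.7, -0.1]
opening: 0.0394
gripper_force: 15.0
```

```bash
python3 -c "
from h import *
plan(.611,.0102,.2525,np.radians(130));feel('M')"
```

```text
shift [ 0.0001 -0.0012  0.0308] turn [ 0.0011  0.0008 -0.0012] t 20.98 F [-0.04 -0.69 -0.13] q6 -0.76
t 20.98 tool F [-0.5  -0.47  0.13] hub in tool [ 0.0001 -0.0011 -0.    ] z 0.2833 q6 -0.76
```

Request:
carry_out(targets=[{"hand": 35,"x": 0,"y": -0.0008,"z": 0.003,"ax": 0,"ay": 0,"az": 0},{"hand": 35,"x": 0,"y": -0.0008,"z": 0.006,"ax": 0,"ay": 0,"az": 0},{"hand": 35,"x": 0,"y": -0.0008,"z": 0.008,"ax": 0,"ay": 0,"az": 0},{"hand": 35,"x": 0,"y": -0.0008,"z": 0.01,"ax": 0,"ay": 0,"az": 0},{"hand": 35,"x": 0,"y": -0.0008,"z": 0.012,"ax": 0,"ay": 0,"az": 0}])

```text
t: 21.6
tool_pos: [0.6113, 0.0102, 0.2722]
orientation: [1.329, 2.845, 0.0]
force: [-3.7, -1.6, 3.1]
opening: 0.0395
gripper_force: 15.0
```

```bash
python3 -c "
from h import *
feel('M')"
```

```text
t 21.6 tool F [ 1.14 -3.88 -3.08] hub in tool [ 0.0002 -0.0002 -0.    ] z 0.2722 q6 -0.76
```

Request:
carry_out(targets=[{"hand": 35,"x": 0.0004,"y": -0.0012,"z": 0,"ax": 0,"ay": 0,"az": 0},{"hand": 35,"x": 0.0004,"y": -0.0012,"z": 0.001,"ax": 0,"ay": 0,"az": 0},{"hand": 35,"x": 0.0004,"y": -0.0012,"z": 0.0025,"ax": 0,"ay": 0,"az": 0},{"hand": 35,"x": 0.0004,"y": -0.0012,"z": 0.004,"ax": 0,"ay": 0,"az": 0}])

```text
t: 22.1
tool_pos: [0.6102, 0.01, 0.2672]
orientation: [1.329, 2.845, 0.001]
force: [0.7, 0.5, 0.2]
opening: 0.0394
gripper_force: 15.0
```

```bash
python3 -c "
from h import *
feel('M')"
```

```text
t 22.1 tool F [-0.07  0.92 -0.23] hub in tool [-0.0003  0.0008  0.    ] z 0.2672 q6 -0.76
```

The cap is on the hub with no side load. Going down to home.

Request:
carry_out(targets=[{"hand": 35,"x": 0,"y": 0,"z": 0.003,"ax": 0,"ay": 0,"az": 0},{"hand": 35,"x": 0,"y": 0,"z": 0.006,"ax": 0,"ay": 0,"az": 0},{"hand": 35,"x": 0,"y": 0,"z": 0.009,"ax": 0,"ay": 0,"az": 0},{"hand": 35,"x": 0,"y": 0,"z": 0.0115,"ax": 0,"ay": 0,"az": 0},{"hand": 35,"x": 0,"y": 0,"z": 0.013,"ax": 0,"ay": 0,"az": 0},{"hand": 35,"x": 0,"y": 0,"z": 0.013,"ax": 0,"ay": 0,"az": 0}])

```text
t: 22.85
tool_pos: [0.6102, 0.0099, 0.2542]
orientation: [1.329, 2.845, 0.001]
force: [-0.1, 0.0, -0.7]
opening: 0.0395
gripper_force: 15.0
```

```bash
python3 -c "
from h import *
feel('M')"
```

```text
t 22.85 tool F [ 0.08 -0.08  0.7 ] hub in tool [-0.0003  0.0008  0.    ] z 0.2542 q6 -0.76
```

Request:
carry_out(targets=[{"hand": 35,"x": 0,"y": 0,"z": 0.0005,"ax": 0,"ay": 0,"az": 0},{"hand": 35,"x": 0,"y": 0,"z": 0.001,"ax": 0,"ay": 0,"az": 0},{"hand": 35,"x": 0,"y": 0,"z": 0.0015,"ax": 0,"ay": 0,"az": 0},{"hand": 35,"x": 0,"y": 0,"z": 0.0015,"ax": 0,"ay": 0,"az": 0}])

```text
t: 23.35
tool_pos: [0.6103, 0.0099, 0.2532]
orientation: [1.329, 2.845, 0.001]
force: [-0.9, -0.2, 2.7]
opening: 0.0395
gripper_force: 15.0
```

```bash
python3 -c "
from h import *
feel('M')"
```

```text
t 23.35 tool F [ 0.39 -0.85 -2.71] hub in tool [-0.0002  0.0007  0.    ] z 0.2532 q6 -0.76
```

It touches bottom at 2.7 N and is home. Release and rise.

Request:
carry_out(targets=[{"hand": 62,"x": 0,"y": 0,"z": 0,"ax": 0,"ay": 0,"az": 0},{"hand": 62,"x": 0,"y": 0,"z": 0,"ax": 0,"ay": 0,"az": 0},{"hand": 62,"x": 0,"y": 0,"z": 0,"ax": 0,"ay": 0,"az": 0},{"hand": 62,"x": 0,"y": 0,"z": 0,"ax": 0,"ay": 0,"az": 0},{"hand": 62,"x": 0,"y": 0,"z": -0.03,"ax": 0,"ay": 0,"az": 0},{"hand": 62,"x": 0,"y": 0,"z": -0.08,"ax": 0,"ay": 0,"az": 0},{"hand": 62,"x": 0,"y": 0,"z": -0.13,"ax": 0,"ay": 0,"az": 0},{"hand": 62,"x": 0,"y": 0,"z": -0.13,"ax": 0,"ay": 0,"az": 0}])

```text
t: 24.35
tool_pos: [0.6114, 0.0098, 0.389]
orientation: [1.325, 2.837, 0.007]
force: [0.7, 0.1, 1.0]
opening: 0.0576
gripper_force: 0.0
```

Request:
carry_out(targets=[{"hand": 62,"x": -0.2,"y": -0.2,"z": 0,"ax": 0,"ay": 0,"az": 0},{"hand": 62,"x": -0.2,"y": -0.2,"z": 0,"ax": 0,"ay": 0,"az": 0},{"hand": 62,"x": -0.2,"y": -0.2,"z": 0,"ax": 0,"ay": 0,"az": 0},{"hand": 62,"x": -0.2,"y": -0.2,"z": 0,"ax": 0,"ay": 0,"az": 0},{"hand": 62,"x": -0.2,"y": -0.2,"z": 0,"ax": 0,"ay": 0,"az": 0},{"hand": 62,"x": -0.2,"y": -0.2,"z": 0,"ax": 0,"ay": 0,"az": 0},{"hand": 62,"x": -0.2,"y": -0.2,"z": 0,"ax": 0,"ay": 0,"az": 0}])

```text
t: 25.22
tool_pos: [0.585, -0.2711, 0.3817]
orientation: [-1.329, -2.846, -0.002]
force: [-0.4, 0.6, 0.6]
opening: 0.0574
gripper_force: 0.0
```

```bash
python3 -c "
from h import *
s=read_state();print(s['t'],s['tool_pos'],s['opening'])
im,d=read_camera('side'); cv2.imwrite('pics/s6.png',cv2.resize(im[140:320,180:400],None,fx=3,fy=3,interpolation=2))
im,d=read_camera('top')
for u,v in((268,194),(268,195),(268,196),(268,197)): print(world('top',(u,v),d[v,u]).round(4))"
```

```text
25.225 [ 0.58499796 -0.27113323  0.38171812] 0.05740270241308833
[0.6157 0.0101 0.0848]
[0.6127 0.0101 0.0873]
[0.6105 0.0101 0.0862]
[0.6076 0.0102 0.0886]
```

View pics/s6.png

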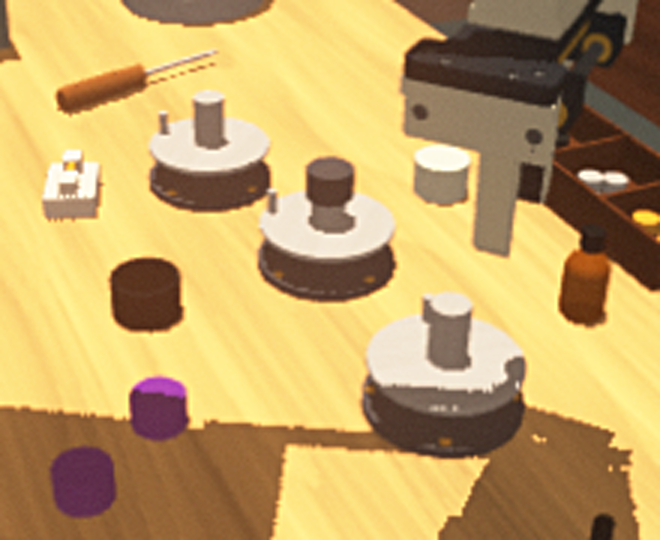

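The cap (330,180) sits level on the middle hub, with its top at about 87 mm (88 expected). Everything else stands where it was, and the gripper is clear.

```bash
python3 -c "
from plant import robot
print(robot.close_job())"
```

```text
the job is handed in; nothing more can be done
None
```

I tried all three spindles, found that the middle one binds (stopped at about 6 N), gave the other two well over a quarter turn each, set the lens cap fully home on the middle hub, and handed the job in at about 25 s.

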